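# Tip the ball feeder over to its other tray

### The arm

A 7-joint arm with a two-finger parallel gripper is mounted at the origin on the work surface. World frame = base frame: x ahead of the robot, y to its left, z up, the work surface at z = 0. Lengths are in mm, angles in rad, forces in N, time in s.
With the tool pointing down it reaches from about 425 to 925 mm from the base axis. Payload 6.8 kg.
Tool frame: the origin (TCP) lies on the centre line of the jaws, within the pads' length; the fingertips stand env.finger_overhang ahead of it and the grasp point (between the pads) lies 6 mm ahead of it (env.finger_overhang is the distance from the TCP to the fingertips, in mm); z points along the fingers, y is the line along which they close (so a half turn about z gives the same grasp; the last joint's range is limited). The gripper opens to 85 mm and grips with 20 to 120 N. Pads are 22 mm wide; open, the fingers measure 114 mm over their backs; the gripper's body (76 mm by 85 mm) begins 54 mm behind the grasp point. The pads swing forward as they close: fully open they stand 13 mm farther back than shut.
Start: joints at [-1.355, 0.477, 0.022, 1.555, -0.011, 1.109, -0.083], TCP at [214.762, 639.94, 256.308] pointing down, gripper open.
Joint ranges: [-2.96, 2.96], [-0.34, 2.1], [-1.41, 1.46], [0.24, 2.44], [-1.37, 4.51], [0.17, 1.92], [-2.96, 2.96]. Speed limits (rad/s): [2.39, 2.39, 3.14, 3.14, 3.14, 3.14, 3.14].

### API

Orientations are given as a unit quaternion [x, y, z, w].
In Python, from cell import env gives the robot as it stands.
- The arm moves only by the tool drive_tool, never from a script. Its argument "steps" is text: rows parted by semicolons, each of 7 numbers parted by spaces: the shift along the tool's x, y, z in cm, then the turn, a rotation vector about the tool's x, y, z in rad, then the finger opening in cm, from 0 to 8.54. In form: dx dy dz ax ay az grip; .... A call has 1 to 8 rows; each row is the pose to reach, as a shift and turn from the pose commanded when the call began, along the tool's axes at that moment; what a row does not reach only later rows make up. A row lasts 1/10 s, in which the tool goes at most 50 mm and 8.59 degrees, less where a joint would pass 70% of its speed; a pose out of reach is approached as far as the arm can. A call with a gripper value outside its range is refused whole. The fingers move at their own pace and stop on an object; "squeeze" is the grip in N (left out, the last holds). Time passes only in rows, so rows that repeat a pose let the fingers close. It gives the time, the measured TCP pose, the force, the opening and the grip force at its end, in the units of the state.
- env.read_state(): the state, without advancing time (a new reading comes with each control period).
- env.capture(name): name is "scene" or "side" or "wrist"; returns a dict with "pixels" (384x512x3 uint8, red, green, blue), "fx", "fy", "cx", "cy" (pixels), "rvec" (rotation vector, rad) and "tvec" (3), from world to camera coordinates, as OpenCV has them. Camera axes: x right, y down, z forward; pixel columns grow to the right and rows downward; lengths in mm; the calibration is good to about 2 mm. A picture is of the moment at which its call begins. There is no depth.
- env.hand_in(): hands the job in; it is judged then, once.
Trained networks look in a picture, given as the dict that the camera call returned (one of the last four; its "shot" number tells which), for a name from the list of things; names that differ only in an ending like _2 or _b are one class to them, and where a whole thing is asked for, a point or a joint stands for the part that bears it (a point fixed in the world has none). Each returns a list of dicts, best first, with "p" (0 to 1); they miss things now and then, are a little off and sometimes report something else, mostly with a low value. They report only what shows in the picture. A call takes as long as a camera call.
- env.look_for(picture, thing): "box" ([centre column, centre row, width, height] in pixels, round what is visible of it).
The state is a dict: "time": time; "joint_positions": joint angles; "dq": joint speeds; "joint_efforts": joint torques, N m; "tool_pos": TCP position; "tcp_rot": TCP orientation; "contact_force": force on the tool from outside, world axes, zero at the start; "moment": the same for the moment, N m; "width": finger opening in mm; "grip_force": force on a finger pad.
Only numpy, scipy, OpenCV 4.12 (cv2) and the standard library are available. Lean on these libraries where they do the work, as an engineer would, in place of code of your own. Each camera call takes 0.05 s, during which the arm holds its last target. There are 200 camera calls.

### The job

The ball feeder on the assembly bench is set for the tray that its seesaw gate now slopes down to. First rock the gate over its pivot by pressing down its raised end so that it slopes to the other tray, then push the plate of the cross-slide stop all the way in to let the three steel balls roll down that other chute into the tray by themselves. Only touch and push: do not touch the balls, lift nothing, and leave the things lying around where they are.

Things in the scene. Friction and masses are not known exactly. Their poses are not given: they have to be found in the camera images.
- feeder: feeder stand, fixed; base plate 320 x 580 x 10 mm, origin on the table under the gate's pivot; x away from the robot at yaw 0, y left, z up. Pivot along x, 105 mm up. Chute (70 wide) and blue tray left (+y) and right (-y) of the gate; infeed channel (36 wide, x 21 to 210, walls to 195 mm) slopes down from behind to the gate's middle and holds the balls. Highest point 217 mm.
- gate (a joint): tilt of the seesaw gate, a steel trough 220 (y) x 40 mm with a top-heavy plate (90 wide, to 70 mm above the pivot) at the middle of its robot side. +0.2 rad: left (+y) end up, slopes to the right tray; -0.2: right end up, slopes to the left tray. Leans on either end stop; past level it falls over by itself. Under 2 N on the raised paddle rocks it.
- paddle_left (a point): middle of the top face of the gate's left paddle, a steel plate 70 (x) x 44 (y) x 5 thick on the robot's side of the trough's left end; point 62 mm in front of and 95 mm left of the pivot, 133 mm above the table when up, 95 when down; nothing under it to the base plate. The chute's side wall (to 112 mm high) stands 35 mm in front of the pivot: keep off it.
- paddle_right (a point): the same for the right paddle, 95 mm right of the pivot
- stop (a joint): travel of the cross-slide stop: 0 closed (its blade stands across the infeed channel and holds the balls), 0.045 m fully pushed in (to -y of the stand), blade clear; the balls pass from about 0.03. Friction about 2 N; stays where it is left.
- stop_plate (a point): middle of the outer (+y) face of the stop's upright push plate, 40 (x) x 44 (z) x 6 thick, at the left end of the slide rod, 195 mm above the table, 75 mm behind and 92 mm left of the pivot; push it square on towards the stand's -y (right). Free space left of it.
- tray_left (a point): middle of the inner floor of the left blue tray, inside 92 (x) x 100 (y) mm, floor 13 mm above the table, walls to 60 mm, outer end 80 mm
- tray_right (a point): the same for the right tray
- ball1_center (a point): centre of a steel ball, 25.4 mm dia, 67 g, in the infeed channel (first from the stop)
- ball2_center (a point): centre of a steel ball, 25.4 mm dia, 67 g, in the infeed channel (second from the stop)
- ball3_center (a point): centre of a steel ball, 25.4 mm dia, 67 g, in the infeed channel (third from the stop)
- grease_can: grey can, 48 mm dia x 75, standing on the stand's base plate behind the left tray; origin under its centre
- screwdriver: screwdriver lying on the base plate behind the right tray; origin at its middle, underside
- bearing: steel bearing ring, 52 mm dia x 12, lying on the base plate right of the infeed channel; origin under its centre
- wrench: wrench lying on the table in front of the stand; origin at its middle, underside
- mug: white mug, 80 mm dia x 90, left on the table; origin under its centre
- parts_tray: black plastic open tray 160 x 110 x 30 on the table, right; origin under its centre
- spray: blue spray bottle, 60 mm dia x 150, right on the table; origin under its centre

How it is judged (in metres and radians):
On the way, in this order (a step that is already met when the one before it is completed fails the run):
1. the gate is rocked over to its other end stop, the stop still closed (distance of paddle_left from where it was at the start of the episode above 0.03 m and (value of joint gate above 0.15 rad or value of joint gate below -0.15 rad) and value of joint stop below 0.012 m), for 0.2 s.
2. the stop is pushed in (value of joint stop above 0.03 m), for 0.1 s.
At the end, for the whole second after the job is handed in: the gate leans to the side opposite to its start (tilt over 0.15 rad), the stop is in by over 30 mm, and all three balls lie at rest in the tray that the gate now slopes to (within 60 mm of its middle, below 60 mm) (((value of joint gate above 0.15 rad and horizontal distance between each of ball1_center, ball2_center, ball3_center and tray_right below 0.06 m and z of each of ball1_center, ball2_center, ball3_center in the frame of feeder below 0.06 m) or (value of joint gate below -0.15 rad and horizontal distance between each of ball1_center, ball2_center, ball3_center and tray_left below 0.06 m and z of each of ball1_center, ball2_center, ball3_center in the frame of feeder below 0.06 m)) and distance of paddle_left from where it was at the start of the episode above 0.03 m and value of joint stop above 0.03 m and linear speed of each of ball1, ball2, ball3 below 0.05 m/s); the robot touches nothing.
It fails at once if a ball is touched by the robot (contact force between any of the arm, the fingers and ball1 above 0.5 N or contact force between any of the arm, the fingers and ball2 above 0.5 N or contact force between any of the arm, the fingers and ball3 above 0.5 N).
It fails at once if a ball is lifted (z of any of ball1_center, ball2_center, ball3_center in the frame of feeder above 0.21 m).
It fails at once if a bystander is moved over 20 mm (distance of any of grease_can, screwdriver, bearing, wrench, mug, parts_tray, spray from where it was at the start of the episode above 0.02 m).
It also fails if it takes over 48 s, if anything falls off the work surface, if the arm or the gripper's body presses on something with over 40 N, if the wrist force passes 120 N, or if a joint passes its speed limit or range.

## Working session

There is one attempt and no reset: what is moved stays moved. The work goes in short steps, Python scripts to look and compute and a tool call to move; the robot and the scene stay as the last step left them, time stands still between calls to the robot, and variables do not carry over. Pictures are saved under pics/ and viewed, at most 10 in all, crops included, and the job is handed in when it is done.

Besides the shell and the picture viewer there is one more tool, called after "Emit:" by a JSON object that holds its "api" and its "payload". drive_tool: Moves the arm, as the interface text tells. Its arguments: {"type":"object","properties":{"steps":{"type":"string"},"squeeze":{"type":"number"}},"required":["steps"]}

```bash
mkdir -p pics; ls
python3 - <<'E'
from cell import env
import cv2,pickle,numpy as np
s=env.read_state();print({k:np.round(v,3).tolist() for k,v in s.items()},env.finger_overhang)
for n in ("scene","side"):
    c=env.capture(n);pickle.dump(c,open(n+".pkl","wb"))
    cv2.imwrite(f"pics/{n}0.png",cv2.resize(c["pixels"][...,::-1],(800,600)))
    print(n,c["fx"],c["cx"],c["cy"],c["rvec"],c["tvec"])
    for t in ("feeder","gate","paddle_left","paddle_right","stop_plate","stop","tray_left","tray_right","ball1_center","grease_can"):
        print(t,[(np.round(d["box"]).tolist(),round(d["p"],2)) for d in env.look_for(c,t)[:3]])
E
```

```text
pics
{'time': 0.0, 'joint_positions': [-1.355, 0.478, 0.022, 1.556, -0.011, 1.109, -0.083], 'dq': [0.001, 0.0, 0.0, 0.001, 0.001, -0.0, 0.001], 'joint_efforts': [0.0, -59.645, 1.608, -28.12, 0.012, 0.009, -0.0], 'tool_pos': [214.586, 639.399, 255.31], 'tcp_rot': [0.161, 0.987, -0.001, -0.0], 'contact_force': [0.052, -0.514, 0.525], 'moment': [-0.008, 0.029, -0.024], 'grip_force': 0.0, 'width': 85.579} 25.0
scene 437.15606350081595 260.6376556823975 196.85254018557276 [ 2.19155411  1.40015877 -0.45205205] [-276.1095039  -359.14116897 1754.31393204]
feeder [([238.0, 235.0, 195.0, 124.0], 0.67)]
gate [([224.0, 188.0, 73.0, 34.0], 0.63)]
paddle_left [([222.0, 190.0, 79.0, 35.0], 0.74)]
paddle_right [([224.0, 189.0, 74.0, 30.0], 0.76), ([124.0, 278.0, 28.0, 35.0], 0.21)]
stop_plate [([245.0, 195.0, 38.0, 24.0], 0.69), ([236.0, 234.0, 193.0, 127.0], 0.45), ([233.0, 209.0, 6.0, 6.0], 0.44)]
stop [([248.0, 196.0, 35.0, 26.0], 0.65)]
tray_left [([237.0, 234.0, 190.0, 130.0], 0.96)]
tray_right [([237.0, 236.0, 197.0, 129.0], 0.55)]
ball1_center [([182.0, 270.0, 55.0, 11.0], 0.53), ([233.0, 211
[... 166 characters left out ...]
] [ 591.2382134   198.55285362 1366.01093554]
feeder [([254.0, 208.0, 143.0, 143.0], 0.84)]
gate [([285.0, 186.0, 49.0, 65.0], 0.96)]
paddle_left [([284.0, 188.0, 52.0, 66.0], 0.96), ([248.0, 170.0, 21.0, 29.0], 0.38)]
paddle_right [([285.0, 186.0, 51.0, 66.0], 0.65), ([253.0, 208.0, 141.0, 146.0], 0.56), ([259.0, 150.0, 15.0, 15.0], 0.19)]
stop_plate [([248.0, 171.0, 17.0, 26.0], 0.73)]
stop [([249.0, 169.0, 20.0, 27.0], 0.64)]
tray_left [([253.0, 208.0, 150.0, 142.0], 0.65)]
tray_right [([253.0, 209.0, 145.0, 144.0], 0.93), ([287.0, 187.0, 52.0, 65.0], 0.7)]
ball1_center [([249.0, 354.0, 27.0, 47.0], 0.59), ([315.0, 226.0, 25.0, 35.0], 0.28)]
grease_can [([220.0, 216.0, 13.0, 30.0], 0.54)]
```

View crops.

Run:
```python
import cv2,pickle
for n,(u0,v0,u1,v1) in dict(scene=(120,150,360,330),side=(150,120,350,300)).items():
    c=pickle.load(open(n+".pkl","rb"));im=c["pixels"][v0:v1,u0:u1,::-1]
    f=800/240 if n=="scene" else 3
    cv2.imwrite(f"pics/{n}1.png",cv2.resize(im,None,fx=f,fy=f,interpolation=cv2.INTER_CUBIC))
```

```text
(no output)
```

View pics/scene1.png

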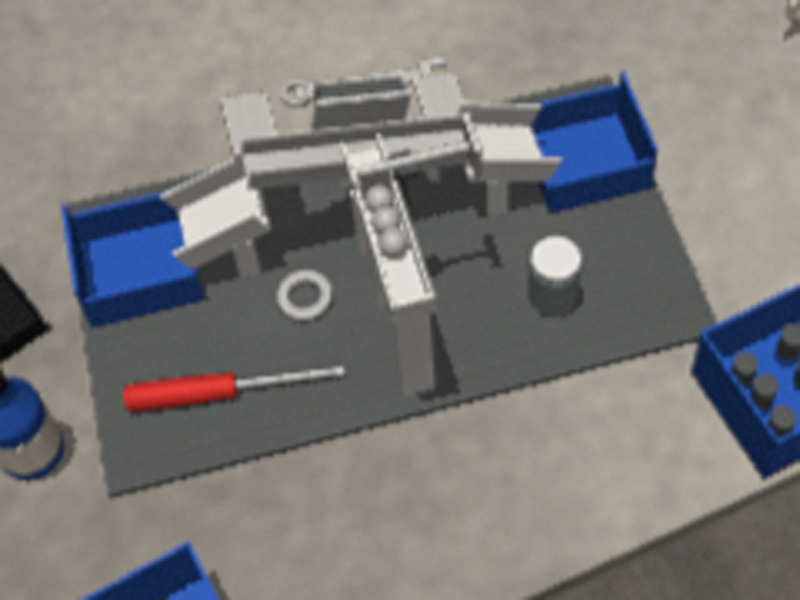

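View pics/side1.png

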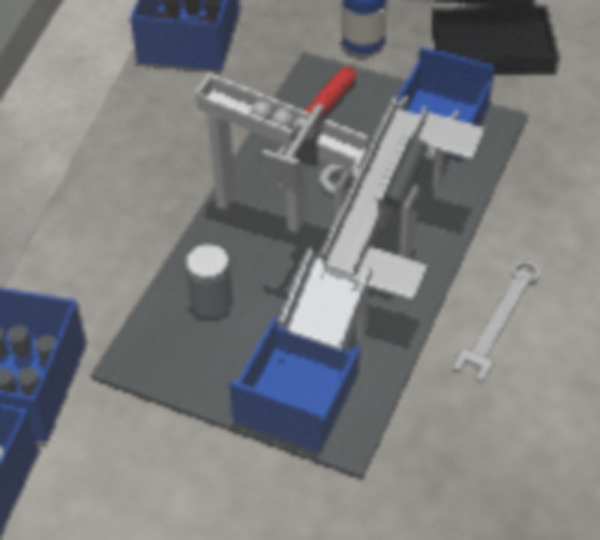

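View pics/scene0.png

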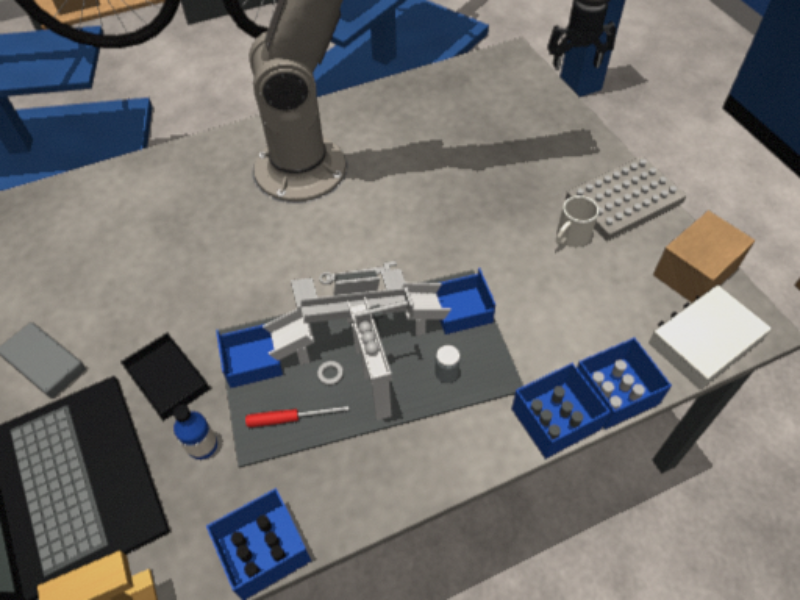

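The scene crop shows base-plate back corners at crop (110,495) and (715,340). The side crop shows all four, at (93,377), (363,477), (525,115) and (300,55), with paddles at (393,273) and (452,137) and the push plate near (283,165). I'll fit the pose from these.

```bash
cat > h.py <<'E'
import numpy as np,cv2
from scipy.optimize import least_squares
def proj(c,P):
    K=np.array([[c["fx"],0,c["cx"]],[0,c["fy"],c["cy"]],[0,0,1.]])
    return cv2.projectPoints(np.float64(P),np.float64(c["rvec"]),np.float64(c["tvec"]),K,None)[0][:,0]
def W(p,P):
    P=np.atleast_2d(np.float64(P));c,s=np.cos(p[2]),np.sin(p[2])
    return np.c_[p[0]+c*P[:,0]-s*P[:,1],p[1]+s*P[:,0]+c*P[:,1],P[:,2]]
E
python3 - <<'E'
import pickle;from h import *
S=pickle.load(open("scene.pkl","rb"));D=pickle.load(open("side.pkl","rb"))
sp=np.array([(110,495),(715,340)])*.3+[120,150]; dp=np.array([(93,377),(363,477),(525,115),(300,55)])/3+[150,120]
# plate centre in feeder x unknown -> fit offset
def f(q):
    p=q[:3];a,b=q[3]-160,q[3]+160
    return np.r_[(proj(S,W(p,[(b,-290,10),(b,290,10)]))-sp).ravel(),(proj(D,W(p,[(b,290,10),(a,290,10),(a,-290,10),(b,-290,10)]))-dp).ravel()]
r=least_squares(f,[600,0,0,60]);print(r.x,np.round(r.fun,1))
p=r.x[:3]
for n,P in dict(pl_up=(-62,95,133),pl_dn=(-62,95,95),pr_up=(-62,-95,133),pr_dn=(-62,-95,95),stop=(75,92,195),ballch=(100,0,180),traySideWallL=(0,290,80)).items():
    print(n,W(p,P).round(1),((proj(D,W(p,P))-[150,120])*3).round(),((proj(S,W(p,P))-[120,150])/.3).round())
E
```

```text
[-9.82739779e+03  1.50823835e+03 -1.49784565e-01  1.05461886e+04] [-1.  -0.1  1.8 -3.2 -1.7 -0.9 -0.6 -0.5  0.6 -1.   0.3 -1.5]
pl_up [[-9874.5  1611.4   133. ]] [[-7320. -2176.]] [[ -127. -1540.]]
pl_dn [[-9874.5  1611.4    95. ]] [[-7456. -2238.]] [[ -124. -1528.]]
pr_up [[-9902.9  1423.6   133. ]] [[-7979. -2252.]] [[ -166. -1537.]]
pr_dn [[-9902.9  1423.6    95. ]] [[-8137. -2320.]] [[ -164. -1526.]]
stop [[-9739.5  1588.    195. ]] [[-7197. -2103.]] [[ -130. -1555.]]
ballch [[-9728.5  1493.3   180. ]] [[-7571. -2165.]] [[ -149. -1549.]]
traySideWallL [[-9784.1  1795.     80. ]] [[-6931. -2200.]] [[  -82. -1524.]]
```

```bash
python3 - <<'E'
import pickle;from h import *
S=pickle.load(open("scene.pkl","rb"));D=pickle.load(open("side.pkl","rb"))
sp=np.array([(110,495),(715,340)])*.3+[120,150]; dp=np.array([(93,377),(363,477),(525,115),(300,55)])/3+[150,120]
pp=np.array([(393,273),(452,137)])/3+[150,120]
for zl,zr in((133,95),(95,133)):
  def f(q):
    p=q[:3];a,b=q[3]-160,q[3]+160
    return np.r_[(proj(S,W(p,[(b,-290,10),(b,290,10)]))-sp).ravel(),(proj(D,W(p,[(b,290,10),(a,290,10),(a,-290,10),(b,-290,10)]))-dp).ravel(),(proj(D,W(p,[(-62,95,zl),(-62,-95,zr)]))-pp).ravel()]
  r=least_squares(f,[600,0,0,60]);print(zl,r.x.round(3),np.round(r.fun,1))
  p=r.x[:3];np.save(f"p{zl}.npy",p)
  for n,P in dict(pl=(-62,95,zl),pr=(-62,-95,zr),stop=(75,92,195),chTop=(210,0,195)).items():
    print(n,W(p,P).round(1),((proj(D,W(p,P))-[150,120])*3).round(),((proj(S,W(p,P))-[120,150])/.3).round())
  # edges of both paddles and tray rims drawn
  for c,o,s,nm in((D,(150,120),3,"side"),(S,(120,150),1/.3,"scene")):
    im=cv2.imread(f"pics/{nm}1.png")
    def L(P,col):
        cv2.polylines(im,[np.int32(((proj(c,W(p,P))-o)*s))],True,col,1)
    for y,z in((95,zl),(-95,zr)): L([(-97,y-22,z),(-27,y-22,z),(-27,y+22,z),(-97,y+22,z)],(0,0,255))
    L([(55,92,173),(95,92,173),(95,92,217),(55,92,217)],(0,255,0))
    cv2.imwrite(f"pics/{nm}_{zl}.png",im)
E
python3 -c "
import cv2,numpy as np
t=[[cv2.resize(cv2.imread(f'pics/{n}_{z}.png')[y0:y1,x0:x1],(400,300)) for n,(x0,x1,y0,y1) in dict(side=(180,500,60,300),scene=(200,600,20,320)).items()] for z in (133,95)]
cv2.imwrite('pics/cmp.png',np.vstack([np.hstack(r) for r in t]))"
```

```text
133 [ 5.44946e+02 -5.61180e+01 -1.49000e-01  5.64530e+01] [-0.7 -0.2  2.1 -3.3 -1.8 -0.7 -0.7 -0.2  0.5 -0.8  0.2 -1.4  0.7 -7.3
 -0.1  6.7]
pl [[497.8  47.1 133. ]] [[395. 251.]] [[440.  72.]]
pr [[ 469.5 -140.8   95. ]] [[452. 157.]] [[251. 141.]]
stop [[632.8  23.7 195. ]] [[275. 172.]] [[477. 147.]]
chTop [[752.6 -87.4 195. ]] [[199.  84.]] [[415. 304.]]
95 [ 5.45974e+02 -5.66300e+01 -1.51000e-01  5.53710e+01] [-0.9 -0.2  2.  -3.1 -1.8 -0.8 -0.7 -0.3  0.6 -0.8  0.4 -1.4 -0.1  0.1
  0.4 -1.2]
pl [[498.9  46.6  95. ]] [[393. 273.]] [[441.  97.]]
pr [[ 470.4 -141.3  133. ]] [[453. 133.]] [[245. 118.]]
stop [[633.9  23.1 195. ]] [[274. 171.]] [[477. 149.]]
chTop [[753.6 -88.1 195. ]] [[199.  83.]] [[414. 306.]]
```

View pics/cmp.png

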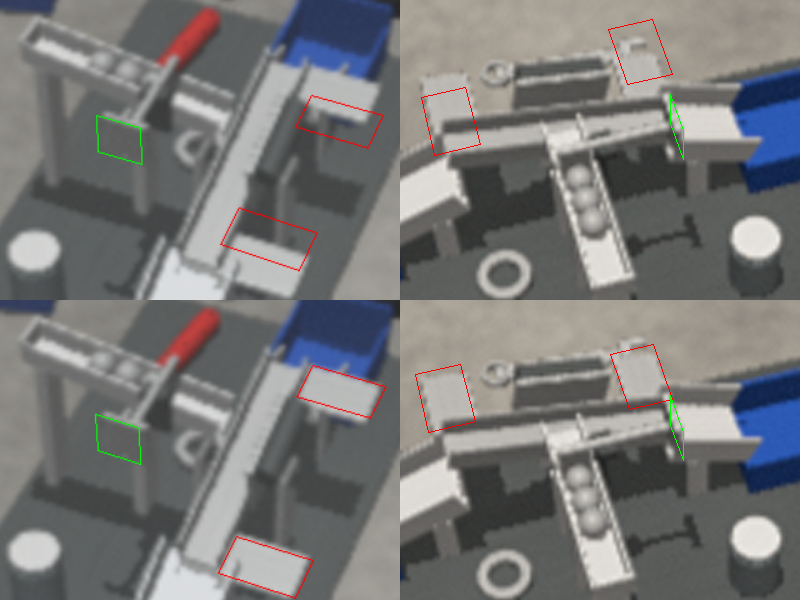

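The picture settles it: with the right end up (lower row) the overlays match both views, so the gate slopes left and I must press the right paddle at about (470,-141,133). Now I'll work out the moves.

```bash
cat >> h.py <<'E'
from scipy.spatial.transform import Rotation as Rn
p=np.load("p95.npy")
def to(s,*pts,cmd=None):
    "cm shift of world points in tool axes, turn to feeder-aligned tool"
    R=Rn.from_quat(s["tcp_rot"]);c,n=np.cos(p[2]),np.sin(p[2])
    G=Rn.from_matrix(np.array([[-c,-n,0],[-n,c,0],[0,0,-1]]).T if 0 else np.c_[(-c,-n,0),(-n,c,0),(0,0,-1)])
    print("turn",(R.inv()*G).as_rotvec().round(3))
    for q in pts: print(np.round(q,1),(R.inv().apply(np.array(q)-(s["tool_pos"] if cmd is None else cmd))/10).round(2))
E
python3 - <<'E'
from cell import env;from h import *
s=env.read_state()
to(s,(480,330,300),W(p,(-80,-100,230))[0],cmd=(214.8,639.9,256.3))
E
```

```text
turn [-0.    -0.    -0.173]
[480 330 300] [-35.   -20.94  -4.37]
[ 451.9 -143.5  230. ] [-47.4  -66.73   2.63]
```

Emit:
{"api": "drive_tool", "payload": {"steps": "-4 -2 -4.4 0 0 -0.1 0; -35 -21 -4.4 0 0 -0.173 0; -35 -21 -4.4 0 0 -0.173 0; -35 -21 -4.4 0 0 -0.173 0; -35 -21 -4.4 0 0 -0.173 0; -35 -21 -4.4 0 0 -0.173 0; -35 -21 -4.4 0 0 -0.173 0; -35 -21 -4.4 0 0 -0.173 0", "squeeze": 20}}

```text
time: 1.9
tool_pos: [466.2, 345.2, 300.2]
tcp_rot: [0.075, 0.997, 0.0, 0.0]
contact_force: [0.9, 1.0, -0.1]
width: 0.3
grip_force: 0.0
```

Run:
```python
from cell import env;from h import *
s=env.read_state();print(s["tool_pos"],s["joint_positions"])
to(s,W(p,(-80,-100,230))[0])
```

```text
[466.19480674 345.21241056 300.17601416] [-0.84418875  0.28069847  0.12302131  1.74477855 -0.03796197  1.11757729
  0.71079695]
turn [ 0.001  0.    -0.   ]
[ 451.9 -143.5  230. ] [ -5.92 -48.54   6.99]
```

Emit:
{"api": "drive_tool", "payload": {"steps": "-5.9 -48.5 0 0 0 0 0; -5.9 -48.5 0 0 0 0 0; -5.9 -48.5 0 0 0 0 0; -5.9 -48.5 0 0 0 0 0; -5.9 -48.5 0 0 0 0 0; -5.9 -48.5 0 0 0 0 0; -5.9 -48.5 0 0 0 0 0; -5.9 -48.5 0 0 0 0 0"}}

```text
time: 2.7
tool_pos: [452.8, -54.9, 300.2]
tcp_rot: [0.075, 0.997, 0.0, 0.001]
contact_force: [0.7, 1.2, -0.1]
width: 0.1
grip_force: 0.0
```

Emit:
{"api": "drive_tool", "payload": {"steps": "0 0 0 0 0 0 0; 0 0 0 0 0 0 0"}}

```text
time: 2.9
tool_pos: [453.1, -53.9, 300.0]
tcp_rot: [0.077, 0.997, 0.0, 0.0]
contact_force: [-0.4, 1.4, 0.4]
width: 0.0
grip_force: 0.0
```

Run:
```python
from cell import env;from h import *
s=env.read_state();print(s["tool_pos"],s["joint_positions"])
to(s,W(p,(-80,-100,200))[0])
```

```text
[453.12325388 -53.89324056 299.99556261] [-0.39881418  0.05331056  0.40096814  2.02232065 -0.02426285  1.06967546
  1.43012941]
turn [ 0.001  0.001 -0.003]
[ 451.9 -143.5  200. ] [-1.25 -8.88 10.  ]
```

Emit:
{"api": "drive_tool", "payload": {"steps": "-0.6 -4.5 0 0 0 0 0; -1.3 -8.9 0 0 0 0 0; -1.3 -8.9 4 0 0 0 0; -1.3 -8.9 8 0 0 0 0; -1.3 -8.9 10 0 0 0 0; -1.3 -8.9 11 0 0 0 0; -1.3 -8.9 11 0 0 0 0; -1.3 -8.9 11 0 0 0 0"}}

```text
time: 3.7
tool_pos: [453.6, -142.4, 190.6]
tcp_rot: [0.075, 0.997, 0.0, 0.001]
contact_force: [0.5, -1.2, 0.3]
width: 0.4
grip_force: 0.0
```

Run:
```python
from cell import env;from h import *
s=env.read_state();print(s["tool_pos"],s["joint_positions"],s["contact_force"])
t=np.vstack([cv2.resize(env.capture(n)["pixels"][v0:v1,u0:u1,::-1],(400,300),interpolation=cv2.INTER_CUBIC) for n,(u0,v0,u1,v1) in dict(scene=(160,130,320,250),side=(210,130,350,235)).items()])
cv2.imwrite("pics/a.png",t)
to(s,W(p,(-80,-100,130))[0])
```

```text
[ 453.64815076 -142.35454269  190.58151681] [-0.23659156  0.24530442  0.47702393  2.11211947 -0.15420225  0.81531118
  1.75538148] [ 0.54975856 -1.19199485  0.34056774]
turn [0.    0.001 0.001]
[ 451.9 -143.5  130. ] [ 0.17 -0.14  6.06]
```

View pics/a.png

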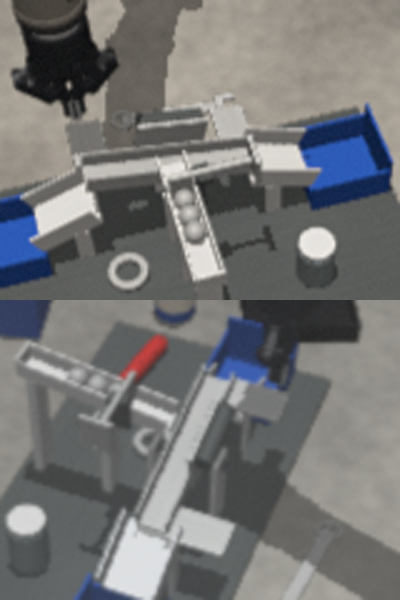

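The shut fingertips hang over the right paddle: the tip is near (75,112) in the scene half, and the shaded paddle is below it at (85,130). I can press down.

Emit:
{"api": "drive_tool", "payload": {"steps": "0 0 1.5 0 0 0 0; 0 0 2.7 0 0 0 0; 0 0 3.4 0 0 0 0; 0 0 4.1 0 0 0 0; 0 0 4.8 0 0 0 0; 0 0 5.4 0 0 0 0; 0 0 5.9 0 0 0 0; 0 0 6.2 0 0 0 0"}}

```text
time: 4.6
tool_pos: [452.6, -142.9, 127.2]
tcp_rot: [0.075, 0.997, 0.0, -0.0]
contact_force: [0.2, -0.1, -0.1]
width: 0.1
grip_force: 0.0
```

Emit:
{"api": "drive_tool", "payload": {"steps": "0 0 0.5 0 0 0 0; 0 0 0.5 0 0 0 0; 0 0 0.5 0 0 0 0; 0 0 -2 0 0 0 0; 0 0 -6 0 0 0 0; 0 0 -11 0 0 0 0; 0 0 -16 0 0 0 0; 0 0 -17 0 0 0 0"}}

```text
time: 5.4
tool_pos: [455.3, -143.9, 303.5]
tcp_rot: [0.076, 0.997, 0.0, 0.005]
contact_force: [0.7, 0.0, -0.5]
width: -0.0
grip_force: 0.0
```

Run:
```python
from cell import env;from h import *
s=env.read_state();print(s["tool_pos"],s["contact_force"])
D=env.capture("side")
t=np.vstack([cv2.resize(c["pixels"][v0:v1,u0:u1,::-1],(400,300),interpolation=cv2.INTER_CUBIC) for c,(u0,v0,u1,v1) in ((env.capture("scene"),(160,130,320,250)),(D,(210,130,350,235)))])
for z in(95,133):print(z,[((proj(D,W(p,(-62,y,z)))-[210,130])*400/140+[0,300]).round() for y in(95,-95)])
cv2.imwrite("pics/b.png",t)
to(s,(452,200,300),W(p,(75,150,300))[0],W(p,(75,150,206))[0])
```

```text
[ 455.28966184 -143.87604208  303.45873748] [ 0.69422985  0.02461141 -0.47106694]
95 [array([[203., 532.]]), array([[258., 421.]])]
133 [array([[204., 510.]]), array([[260., 398.]])]
turn [ 0.001  0.01  -0.001]
[452 200 300] [ 5.51 33.94  0.34]
[642.6  80.4 300. ] [-15.13  25.     0.53]
[642.6  80.4 206. ] [-15.04  24.98   9.93]
```

View pics/b.png

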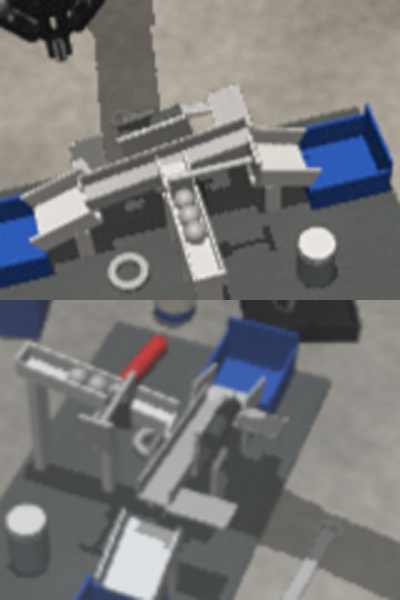

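The gate has rocked over. The left paddle is now up at (203,510), the right one is down at (260,421), and the balls are still held. Next I go to the left of the push plate.

Emit:
{"api": "drive_tool", "payload": {"steps": "-3 5 0.4 0 0 0 0; -15 25 0.4 0 0 0 0; -15 25 0.4 0 0 0 0; -15 25 0.4 0 0 0 0; -15 25 0.4 0 0 0 0; -15 25 0.4 0 0 0 0; -15 25 0.4 0 0 0 0; -15 25 0.4 0 0 0 0"}}

```text
time: 6.3
tool_pos: [637.8, 82.4, 290.7]
tcp_rot: [0.074, 0.997, -0.001, -0.002]
contact_force: [-0.5, -0.2, 0.3]
width: 0.3
grip_force: 0.0
```

Run:
```python
from cell import env;from h import *
s=env.read_state();print(s["tool_pos"],s["joint_positions"])
to(s,W(p,(75,150,208))[0])
```

```text
[637.78689219  82.44141771 290.67651561] [-0.50850443  0.41452002  0.38857286  1.61507939 -0.16697151  1.14966029
  1.3411925 ]
turn [-0.002 -0.004  0.001]
[642.6  80.4 208. ] [-0.54 -0.11  8.27]
```

Emit:
{"api": "drive_tool", "payload": {"steps": "-0.5 -0.1 4 0 0 0 0; -0.5 -0.1 8 0 0 0 0; -0.5 -0.1 8.3 0 0 0 0; -0.5 -0.1 8.3 0 0 0 0; -0.5 -0.1 8.3 0 0 0 0"}}

```text
time: 6.8
tool_pos: [644.2, 79.2, 212.7]
tcp_rot: [0.076, 0.997, 0.0, 0.001]
contact_force: [1.0, -0.3, 0.1]
width: 0.1
grip_force: 0.0
```

Run:
```python
from cell import env;from h import *
s=env.read_state();print(s["tool_pos"],s["contact_force"])
t=np.hstack([cv2.resize(c["pixels"][v0:v1,u0:u1,::-1],(400,400),interpolation=cv2.INTER_CUBIC) for c,(u0,v0,u1,v1) in ((env.capture("scene"),(200,130,300,230)),(env.capture("side"),(200,120,300,220)))])
cv2.imwrite("pics/c.png",t)
to(s,W(p,(75,92,208))[0],W(p,(75,47,208))[0])
```

```text
[644.17950729  79.22944715 212.70321656] [ 1.00647736 -0.26214341  0.12530234]
turn [ 0.001  0.002 -0.001]
[633.9  23.1 208. ] [ 0.16 -5.71  0.47]
[627.2 -21.4 208. ] [  0.16 -10.21   0.46]
```

View pics/c.png

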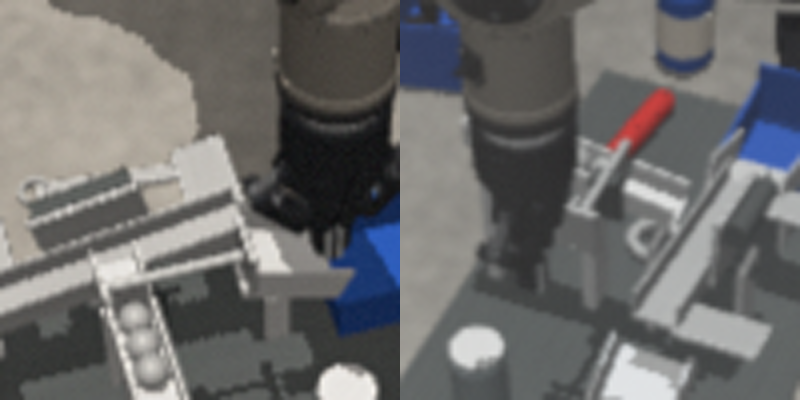

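The scene half shows the fingertips at (335,240), left of the push plate, with free space between. In the side half the plate's top edge is at (570–597,210). Now I push towards the stand's -y.

Emit:
{"api": "drive_tool", "payload": {"steps": "0.1 -2 0.4 0 0 0 0; 0.1 -3.5 0.4 0 0 0 0; 0.1 -4.5 0.4 0 0 0 0; 0.1 -5.3 0.4 0 0 0 0; 0.1 -6 0.4 0 0 0 0; 0.1 -6.7 0.4 0 0 0 0; 0.1 -7 0.4 0 0 0 0"}}

```text
time: 7.6
tool_pos: [632.1, 10.4, 207.0]
tcp_rot: [0.076, 0.997, 0.0, 0.0]
contact_force: [0.5, 2.0, 1.7]
width: -0.0
grip_force: 1.1
```

Run:
```python
from cell import env;from h import *
s=env.read_state();print(s["tool_pos"],s["contact_force"])
t=np.hstack([cv2.resize(c["pixels"][v0:v1,u0:u1,::-1],(400,400),interpolation=cv2.INTER_CUBIC) for c,(u0,v0,u1,v1) in ((env.capture("scene"),(200,130,300,230)),(env.capture("side"),(200,120,300,220)))])
cv2.imwrite("pics/d.png",t)
to(s,W(p,(75,61.5,208))[0])
```

```text
[632.08105091  10.39038607 207.00261245] [0.45170988 2.02953931 1.74617971]
turn [ 0.     0.001 -0.001]
[629.4  -7.1 208. ] [ 0.01 -1.77 -0.1 ]
```

View pics/d.png

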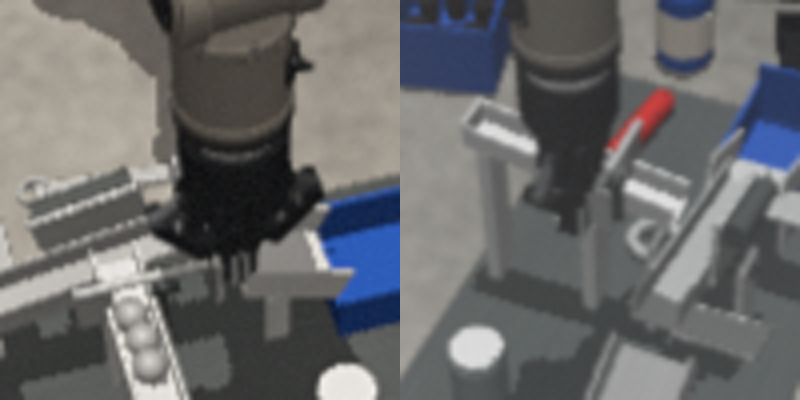

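The stop is moving: its rod now sticks out on the right side at scene (75,290), and about 2 N is felt. The balls are still held, so I push on to the end.

Emit:
{"api": "drive_tool", "payload": {"steps": "0 -0.7 0 0 0 0 0; 0 -1.2 0 0 0 0 0; 0 -1.6 0 0 0 0 0; 0 -1.8 0 0 0 0 0; 0 -1.8 0 0 0 0 0"}}

```text
time: 8.2
tool_pos: [628.8, -7.7, 206.6]
tcp_rot: [0.076, 0.997, -0.0, -0.0]
contact_force: [-0.3, 0.6, -1.0]
width: -0.2
grip_force: 0.0
```

Emit:
{"api": "drive_tool", "payload": {"steps": "0 -0.2 0 0 0 0 0; 0 -0.3 0 0 0 0 0; 0 -0.3 0 0 0 0 0"}}

```text
time: 8.5
tool_pos: [628.7, -8.5, 206.6]
tcp_rot: [0.075, 0.997, 0.001, -0.0]
contact_force: [-0.4, 5.4, -0.5]
width: 0.3
grip_force: 2.4
```

The force rose to 5.4 N, so the stop is at its end. I back off to the left and up.

Emit:
{"api": "drive_tool", "payload": {"steps": "0 1.5 0 0 0 0 0; 0 4 0 0 0 0 0; 0 8 0 0 0 0 0; 0 8 -4 0 0 0 0; 0 8 -8 0 0 0 0; 0 12 -12 0 0 0 0; 0 16 -12 0 0 0 0; 0 16 -12 0 0 0 0"}}

```text
time: 9.3
tool_pos: [653.1, 157.6, 328.1]
tcp_rot: [0.07, 0.998, 0.002, 0.001]
contact_force: [-1.0, 0.1, -0.6]
width: -0.1
grip_force: 0.0
```

Emit:
{"api": "drive_tool", "payload": {"steps": "0 0 0 0 0 0 0; 0 0 0 0 0 0 0; 0 0 0 0 0 0 0; 0 0 0 0 0 0 0; 0 0 0 0 0 0 0; 0 0 0 0 0 0 0; 0 0 0 0 0 0 0; 0 0 0 0 0 0 0"}}

```text
time: 10.1
tool_pos: [652.7, 148.3, 326.8]
tcp_rot: [0.075, 0.997, 0.0, 0.0]
contact_force: [0.5, 0.1, 0.3]
width: 0.1
grip_force: 0.0
```

Run:
```python
from cell import env;from h import *
t=np.hstack([cv2.resize(c["pixels"][v0:v1,u0:u1,::-1],(400,400),interpolation=cv2.INTER_CUBIC) for c,(u0,v0,u1,v1) in ((env.capture("scene"),(130,130,290,290)),(env.capture("side"),(200,110,340,250)))])
cv2.imwrite("pics/e.png",t)
```

```text
(no output)
```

View pics/e.png

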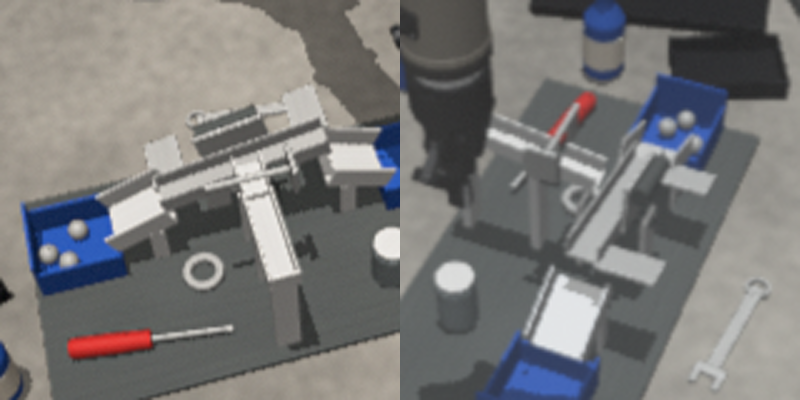

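All three balls lie in the right tray, at scene (78,228), (48,255) and (68,262). The channel is empty and the gate still leans right. I'll wait for them to settle, then hand in.

Emit:
{"api": "drive_tool", "payload": {"steps": "0 0 0 0 0 0 0; 0 0 0 0 0 0 0; 0 0 0 0 0 0 0; 0 0 0 0 0 0 0; 0 0 0 0 0 0 0; 0 0 0 0 0 0 0; 0 0 0 0 0 0 0; 0 0 0 0 0 0 0"}}

```text
time: 11.0
tool_pos: [652.7, 148.4, 326.7]
tcp_rot: [0.075, 0.997, 0.0, 0.0]
contact_force: [-0.2, -0.2, -0.9]
width: -0.1
grip_force: 0.0
```

Emit:
{"api": "drive_tool", "payload": {"steps": "0 0 0 0 0 0 0; 0 0 0 0 0 0 0; 0 0 0 0 0 0 0; 0 0 0 0 0 0 0; 0 0 0 0 0 0 0; 0 0 0 0 0 0 0; 0 0 0 0 0 0 0; 0 0 0 0 0 0 0"}}

```text
time: 11.8
tool_pos: [652.7, 148.4, 326.7]
tcp_rot: [0.075, 0.997, 0.0, -0.0]
contact_force: [0.2, -0.9, 0.2]
width: -0.1
grip_force: 0.0
```

Run:
```python
from cell import env
import numpy as np
def g(): return env.capture("scene")["pixels"][205:250,135:185].astype(int)
a=g()
for i in range(9): b=g()
d=np.abs(a-b).max(2);print(d.max(),(d>25).sum())
if (d>25).sum()<4: print(env.hand_in())
```

```text
11 0
the job is handed in; nothing more can be done
None
```

I rocked the gate over to the right, pushed the stop fully in, and all three balls were at rest in the right tray when I handed in after about 12 s; no verdict came back.

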